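# Drop the cover plate over the service box's studs and lock it

### The arm

A 6-joint arm with a two-finger parallel gripper is mounted at the origin on the work surface. World frame = base frame: x ahead of the robot, y to its left, z up, the work surface at z = 0. Lengths are in m, angles in rad, forces in N, time in s.
With the tool pointing down it reaches from about 0.275 to 1 m from the base axis. Payload 8.4 kg.
Tool frame: the origin (TCP) lies between the finger pads; the fingertips stand 25 mm ahead of it and the grasp point (between the pads) lies 6 mm ahead of it (arm.tip_reach is the distance from the TCP to the fingertips, in m); x points along the fingers, z is the direction in which the jaws open and shut, and the axes are right-handed (so a half turn about x gives the same grasp; the last joint's range is limited). The gripper opens to 85 mm and grips with 20 to 120 N. Pads are 22 mm wide; open, the fingers measure 114 mm over their backs; the gripper's body (76 mm by 85 mm) begins 54 mm behind the grasp point. The pads swing forward as they close: fully open they stand 13 mm farther back than shut.
Start: joints at [1.174, 0.353, 1.633, -0, 1.155, -0.002], TCP at [0.24, 0.577, 0.256] pointing down, gripper open.
Joint ranges: [-2.63, 2.63], [-0.92, 2.1], [0.06, 2.66], [-1.3, 4.44], [0, 2.69], [-3.02, 3.02]. Speed limits (rad/s): [2.22, 2.22, 2.79, 3.14, 3.14, 3.14].

### API

Orientations are given as a unit quaternion [w, x, y, z].
In Python, from plant import arm, eyes, finder gives the robot as it stands.
- The arm moves only by the tool jog_arm, never from a script. Its argument "commands" is a list of rows, each a list of 3 entries, a list of its own where there are three numbers: the shift along the tool's x, y, z in mm, then the turn, a rotation vector about the tool's x, y, z in degrees, then the finger opening in mm, from 0 to 85.4. A call has 1 to 12 rows; each row is the pose to reach, as a shift and turn from the pose commanded when the call began, along the tool's axes at that moment; what a row does not reach only later rows make up. A row lasts 1/10 s, in which the tool goes at most 50 mm and 8.59 degrees, less where a joint would pass 70% of its speed; a pose out of reach is approached as far as the arm can. A call with a gripper value outside its range is refused whole. The fingers move at their own pace and stop on an object; "squeeze" is the grip in N (left out, the last holds). Time passes only in rows, so rows that repeat a pose let the fingers close. It gives the time, the measured TCP pose, the force and the opening at its end, in the units of the state.
- arm.observe(): the state, without advancing time (a new reading comes with each control period).
- eyes.read_camera(name): name is "scene" or "top" or "wrist"; returns the picture (420x560x3 uint8, red, green, blue); there is no depth.
- eyes.camera_params(name): a dict with "vertical_fov" (degrees; the focal length in pixels is half the picture's height over the tangent of half this angle, whatever the lens; pixels are square), "cx", "cy" (the principal point, pixels), "rvec" (rotation vector, rad) and "tvec" (3), from world to camera coordinates, as OpenCV has them; the wrist camera has in their place "mount" (4x4, takes a point from camera to tool coordinates, whose origin is the TCP and whose axes are the tool frame's). Camera axes: x right, y down, z forward; pixel columns grow to the right and rows downward; lengths in m; the calibration is good to about 2 mm. A picture is of the moment at which its call begins: read the wrist's pose just before it. camera_params takes no time and is no camera call.
- arm.sign_off(): hands the job in, once; it reports no verdict.
Trained networks look in the newest picture that a camera, given by its name, has taken for a name from the list of things; names that differ only in an ending like _2 or _b are one class to them, and where a whole thing is asked for, a point or a joint stands for the part that bears it (a point fixed in the world has none). Each returns a list of dicts, best first, with "score" (0 to 1); they miss things now and then, are a little off and sometimes report something else, mostly with a low value. They report only what shows in the picture. A call takes as long as a camera call. They do not tell look-alikes from the thing itself.
- finder.find_in(camera, target): "centre" ([column, row] in pixels, amid what is visible of it).
- finder.place_of(camera, target): "centre" ([column, row] in pixels: a listed point, or the origin of a listed thing).
The state is a dict: "time": time; "q": joint angles; "joint_velocities": joint speeds; "joint_torque": joint torques, N m; "tcp_pos": TCP position; "ee_rot": TCP orientation; "force": force on the tool from outside, world axes, zero at the start; "torque": the same for the moment, N m; "gripper_width": finger opening in m.
Only numpy, scipy, OpenCV 4.12 (cv2) and the standard library are available. Lean on these libraries where they do the work, as an engineer would, in place of code of your own. Each camera call takes 0.05 s, during which the arm holds its last target. There are 200 camera calls.

### The job

Put the metal cover plate onto the grey service box so that both its holes drop over the two studs and it lies flush on the box; the stud bar is adjustable, so press lightly and slide the plate until you feel it drop. Then swing the turn-button a quarter turn so that it points across the edge of the cover and holds it down. Be gentle with the box, and leave the other things on the surface where they stand.

Things in the scene. Friction and masses are not known exactly. Their poses are not given: they have to be found in the camera images.
- box: Grey plastic service box fixed to the surface, 150 mm (its x) by 180 mm (its y, from -73 to +107) by 45 mm high, with a look-only black opening in its flat top face. Origin: on its underside, below the nominal middle between the two studs; z up.
- stud_middle (a point): Fixed point of the box's top face, 45 mm above its origin. The two 8 mm round steel studs stand at box y = +40 and -40 mm from it, 10 mm proud of the face. Both sit on one flat bar (look only, holds nothing up) clamped anywhere from -15 to +15 mm along the box's x: that shared x offset differs each time, is not measured and does not give under hand forces; their y is exact.
- plate: Loose bare-metal cover plate, 110 mm (its x) by 120 mm (its y) by 5 mm thick, about 0.4 kg, lying flat. Origin: centre of its underside; z up. Two through slots at x = 0, y = +40 and -40, each 11 mm (x) by 14 mm (y): 1.5 mm play along x, 3 along y. The same after half a turn. Seated, its origin is 45 mm above the box's; on the stud tops, 55 mm.
- plate_grip (a point): Middle of the top of the cover plate's upright grip block, 41 mm above the plate's origin. The block is 14 mm (plate x) by 46 mm (plate y) and stands 36 mm proud of the plate's upper face.
- button (a joint): Turn-button on the box, rad: 0 = its arm points along the box's +x, beside the cover; grows clockwise seen from above; at 1.57 the arm points along the box's -y, across the cover's edge. Stops at -0.35 and 1.62; starts between -0.3 and 0.1. Friction holds it where it is left; about 2 N at the pin turns it.
- button_pivot (a point): Pivot of the turn-button: 82 mm along the box's +y from its origin, 53 mm above it, level with the underside of the arm. The steel arm is 14 mm wide, 5 mm thick and reaches 36 mm from the pivot; it passes 3 mm above a seated cover.
- button_pin (a point): Upright round pin on the turn-button's arm, 10 mm across, 28 mm from the pivot, to push it by; it stands from 57 to 83 mm above the box's origin. This point lies on its axis, 71 mm above the box's origin.
- jar: Small glass jar with steel lid, 52 mm across, 65 mm high; origin centre of underside. Leave alone.
- bottle: White closed twist-cap bottle, 68 mm across, 210 mm high; origin centre of underside. Leave alone.
- brush_holder: Dark silicone toilet-brush holder with a white handle standing out of it, 100 mm across at the foot, 300 mm high; origin centre of underside. Leave alone.
- dustpan: Yellow plastic dustpan lying flat, 200 by 220 mm, handle along its +x to 228 mm from the origin, 50 mm high; origin centre of underside. Leave alone.
- doorstop: Small wooden stepped door wedge, 70 by 34 by 28 mm; origin centre of underside. Leave alone.
- scrub_brush: Wooden scrubbing brush lying bristles down, 140 by 56 by 40 mm; origin centre of underside. Leave alone.
Not all that is in view belongs to the job. Leave any green look-alike of the box alone. Of the things that look like the plate, take the one that is farthest to the robot's right at the start.

How it is judged:
On the way, in this order (a step that is already met when the one before it is completed fails the run):
1. the cover is seated flush over both studs while the turn-button is still swung aside (z of plate in the frame of box between 0.042 and 0.0475 m and x of plate in the frame of box between -0.02 and 0.02 m and y of plate in the frame of box between -0.008 and 0.008 m and angle between plate's own z axis and vertical below 0.06 rad and angle between the x axis of plate and the x axis of box, either way round below 0.1 rad and value of joint button below 0.6 rad), for 0.2 s.
2. the turn-button is swung across the cover's edge, the cover still seated (z of plate in the frame of box between 0.042 and 0.0475 m and x of plate in the frame of box between -0.02 and 0.02 m and y of plate in the frame of box between -0.008 and 0.008 m and angle between plate's own z axis and vertical below 0.06 rad and angle between the x axis of plate and the x axis of box, either way round below 0.1 rad and value of joint button above 1.25 rad), for 0.2 s.
At the end, for the whole second after the job is handed in: The cover lies flush on the box over both studs (its origin 42 to 47.5 mm above the box's, within 20 mm in the box's x and 8 mm in y, tilt under 0.06 rad, square to the box within 0.1 rad), at rest, and the turn-button stands at more than 1.25 rad, across the cover's edge (all of step 2 and linear speed of plate below 0.02 m/s and angular speed of plate below 0.1 rad/s); the robot touches nothing.
It fails at once if the cover presses or strikes the box, its studs or its turn-button with more than 50 N (contact force between plate and box above 50 N).
It fails at once if the robot presses the box or its turn-button with more than 40 N (contact force between any of the fingers, the arm and box above 40 N).
It fails at once if one of the other things (jar, bottle, brush holder, dustpan, doorstop, scrubbing brush) is moved more than 20 mm or tipped (distance of any of jar, bottle, brush_holder, dustpan, doorstop, scrub_brush from where it was at the start of the episode above 0.02 m or angle between any of jar, bottle, brush_holder, dustpan, doorstop, scrub_brush's own z axis and vertical above 0.3 rad).
It also fails if it takes over 72 s, if anything falls off the work surface, if the arm or the gripper's body presses on something with over 40 N, if the wrist force passes 120 N, or if a joint passes its speed limit or range.

## Working session

There is one attempt and no reset: what is moved stays moved. The work goes in short steps, Python scripts to look and compute and a tool call to move; the robot and the scene stay as the last step left them, time stands still between calls to the robot, and variables do not carry over. Pictures are saved under pics/ and viewed, about 8 in all and at most 12, crops included, and the job is handed in when it is done.

Besides the shell and the picture viewer there is one more tool, called after "Call:" in YAML: its name, and indented under it one key for each argument. jog_arm: Moves the arm, as the interface text tells. Its arguments: {"type":"object","properties":{"commands":{"type":"array"},"squeeze":{"type":"number"}},"required":["commands"]}

```bash
mkdir -p pics
cat > h.py <<'E'
import numpy as np, cv2
from scipy.spatial.transform import Rotation as R
from plant import arm, eyes, finder
def cam(name,s=None):
    p=eyes.camera_params(name); f=210/np.tan(np.radians(p["vertical_fov"])/2)
    if "mount" in p:
        s=s or arm.observe(); M=np.array(p["mount"]); w,x,y,z=s["ee_rot"]; Q=R.from_quat([x,y,z,w]).as_matrix()
        return f,p["cx"],p["cy"],Q@M[:3,:3],Q@M[:3,3]+np.array(s["tcp_pos"])
    Rw=cv2.Rodrigues(np.array(p["rvec"],float))[0]
    return f,p["cx"],p["cy"],Rw.T,-Rw.T@np.array(p["tvec"]).ravel()
def world(c,px,z):
    f,cx,cy,A,o=c; d=A@np.array([(px[0]-cx)/f,(px[1]-cy)/f,1]); return o+d*(z-o[2])/d[2]
def pix(c,P):
    f,cx,cy,A,o=c; v=A.T@(np.array(P)-o); return [cx+f*v[0]/v[2],cy+f*v[1]/v[2]]
def save(im,n): cv2.imwrite("pics/"+n,im[:,:,::-1])
E
cat > a.py <<'E'
from h import *
print(eyes.camera_params("top"))
c={n:cam(n) for n in("top","scene")}
for n in("scene","top"):
    save(eyes.read_camera(n),n+"0.png")
for n,zs in(("top",{"plate":0,"plate_grip":.041,"box":0,"stud_middle":.045,"button_pivot":.053,"button_pin":.071}),("scene",{"plate":0,"plate_grip":.041,"stud_middle":.045})):
    for k,z in zs.items():
        for r in finder.place_of(n,k): print(n,k,np.round(r["centre"],1),round(r["score"],2),np.round(world(c[n],r["centre"],z),3))
print(arm.observe())
E
python3 a.py
```

```text
{'vertical_fov': 49.27246120832137, 'cx': 278.19050830507297, 'cy': 208.83851095878416, 'rvec': array([ 2.16764663, -2.1591273 ,  0.10638137]), 'tvec': array([0.02591414, 0.51399095, 1.46599438])}
top plate [222.1 210.7] 0.96 [0.51  0.215 0.   ]
top plate [200.1 277.4] 0.74 [0.29  0.283 0.   ]
top plate_grip [222.2 207.4] 0.82 [0.516 0.209 0.041]
top plate_grip [197.3 278.7] 0.61 [0.288 0.284 0.041]
top box [341.9 271.5] 0.63 [ 0.311 -0.181  0.   ]
top box [333.4 196.6] 0.59 [ 0.558 -0.155  0.   ]
top stud_middle [333.7 191.2] 0.79 [ 0.57  -0.151  0.045]
top stud_middle [342.2 275.1] 0.61 [ 0.301 -0.176  0.045]
top button_pivot [307.7 197.5] 0.94 [ 0.548 -0.067  0.053]
top button_pivot [319.3 276.5] 0.64 [ 0.297 -0.103  0.053]
top button_pivot [334.2 189.2] 0.63 [ 0.575 -0.152  0.053]
top button_pivot [333.2 194.9] 0.24 [ 0.557 -0.149  0.053]
top button_pin [319.5 269.8] 0.61 [ 0.318 -0.102  0.071]
top button_pin [303.5 185.9] 0.53 [ 0.583 -0.053  0.071]
scene plate [293.  172.5] 0.6 [ 0.295  0.267 -0.   ]
scene plate [326.7 209.3] 0.58 [ 0.508  0.21  -0.   ]
scene plate_grip [296.6 
[... 256 characters left out ...]
79  0.045]
{'time': 0.55, 'q': array([ 1.17358214e+00,  3.52995213e-01,  1.63339935e+00, -3.76027731e-06,
        1.15519313e+00, -2.38786297e-03]), 'joint_velocities': array([-2.23429596e-04, -1.01651031e-03,  5.29659645e-04, -1.20211618e-05,
        3.99806841e-04, -6.89396701e-04]), 'joint_torque': array([-1.23616330e-03, -6.04787278e+01, -3.42257524e+01, -1.07749815e-04,
        1.74480228e-03,  6.39449368e-06]), 'tcp_pos': array([0.24040095, 0.57692192, 0.25628424]), 'ee_rot': array([ 0.58835714, -0.39222241,  0.58835288,  0.39222232]), 'force': array([-0.69941398,  0.64541233,  0.85650973]), 'torque': array([-0.00323133, -0.007168  ,  0.0227997 ]), 'gripper_width': 0.08531681383364041}
```

```bash
python3 -c "
import cv2,numpy as np
a=cv2.imread('pics/top0.png');b=cv2.imread('pics/scene0.png')
cv2.imwrite('pics/top0x.png',cv2.resize(a[120:370,130:463],(800,600),interpolation=cv2.INTER_CUBIC))"
```

```text
(no output)
```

View pics/scene0.png

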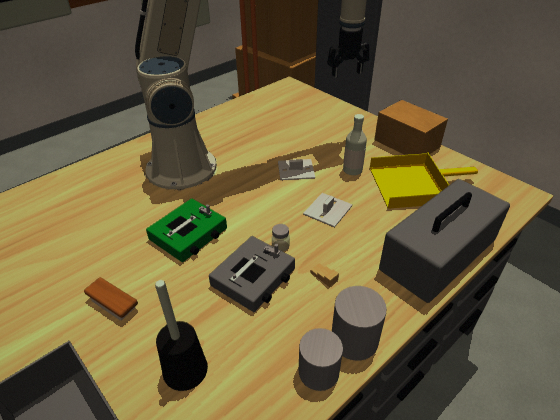

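View pics/top0x.png

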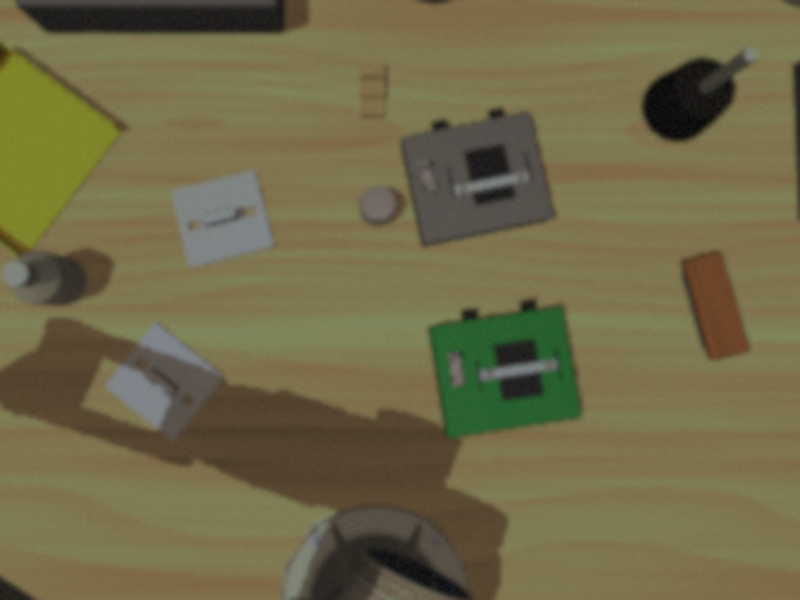

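The scene picture shows plate-like candidates at scene px (296,165), top px (200,277), and at scene px (327,208), top px (222,210). The second has the smaller y (0.21 against 0.28), so it is farther right and I choose it. The boxes are grey at top px (333,193) and green, a decoy, at (342,272). The jar is at top px (288,205), close to the grey box on its button side.

```bash
cat >> h.py <<'E'
def go(P,yaw,s=None,k=0):
    "shift mm / turn deg in tool axes to reach TCP P, tool x down, tool z along yaw (or its opposite, nearest)"
    s=s or arm.observe(); w,x,y,z=s["ee_rot"]; Q=R.from_quat([x,y,z,w]).as_matrix()
    best=None
    for a in(yaw,yaw+np.pi):
        zz=np.array([np.cos(a),np.sin(a),0]); xx=np.array([0,0,-1.]); T=np.c_[xx,np.cross(zz,xx),zz]
        rv=np.degrees(R.from_matrix(Q.T@T).as_rotvec())
        if best is None or np.linalg.norm(rv)<np.linalg.norm(best): best=rv
    print("shift",np.round(Q.T@(np.array(P)-s["tcp_pos"])*1000,1),"turn",np.round(best,2))
E
cat > b.py <<'E'
from h import *
c=cam("top"); im=eyes.read_camera("top")
hsv=cv2.cvtColor(im,cv2.COLOR_RGB2HSV)
for nm,(x0,y0,x1,y1),z in(("plate",(190,180,256,240),.005),("box",(288,155,372,230),.045)):
    m=(hsv[...,1]<70).astype(np.uint8)*255; mm=np.zeros_like(m); mm[y0:y1,x0:x1]=m[y0:y1,x0:x1]
    mm=cv2.morphologyEx(mm,cv2.MORPH_OPEN,np.ones((3,3)))
    k=max(cv2.findContours(mm,0,1)[0],key=cv2.contourArea)
    W=np.array([world(c,p[0],z)[:2] for p in k],np.float32)
    print(nm,cv2.contourArea(k),cv2.minAreaRect(W))
s=arm.observe(); print(np.array(cam("wrist")[3]),cam("wrist")[4]-s["tcp_pos"],eyes.camera_params("wrist")["vertical_fov"])
print("R\n",R.from_quat(np.roll(s["ee_rot"],-1)).as_matrix().round(3))
for P in((.24,.577,.30),(.46,.21,.22)): go(P,.2)
E
python3 b.py
```

```text
plate 1244.0 ((0.5092792510986328, 0.21378490328788757), (0.11590705066919327, 0.12593375146389008), 14.138723373413086)
box 2475.0 ((0.5655698776245117, -0.13210129737854004), (0.15787415206432343, 0.18033862113952637), 11.189886093139648)
[[ 0.38575923  0.88010634  0.27677183]
 [ 0.92259826 -0.3684819  -0.11416455]
 [ 0.00150847  0.29938924 -0.95412987]] [-0.07084898  0.02962431  0.11826582] 58.509399382725384
R
 [[ 0.    -0.923  0.385]
 [-0.     0.385  0.923]
 [-1.    -0.     0.   ]]
shift [-43.7   0.4  -0.1] turn [55.92  0.    0.  ]
shift [  36.3 -343.8 -254.2] turn [55.92  0.    0.  ]
```

```bash
python3 -c "
from h import *
go((.509,.214,.22),.247)"
```

```text
shift [  36.3 -387.5 -231.7] turn [53.23  0.    0.  ]
```

Call:
jog_arm:
  commands:
    - [[-50, 0, 0], [0, 0, 0], 60]
    - [[-60, -40, -20], [8, 0, 0], 50]
    - [[-60, -388, -231], [53.2, 0, 0], 50]
    - [[-60, -388, -231], [53.2, 0, 0], 50]
    - [[-60, -388, -231], [53.2, 0, 0], 50]
    - [[-60, -388, -231], [53.2, 0, 0], 50]
    - [[-60, -388, -231], [53.2, 0, 0], 50]
    - [[-60, -388, -231], [53.2, 0, 0], 50]
    - [[-60, -388, -231], [53.2, 0, 0], 50]
    - [[-60, -388, -231], [53.2, 0, 0], 50]
    - [[-10, -388, -231], [53.2, 0, 0], 50]
    - [[36, -388, -231], [53.2, 0, 0], 50]

```text
time: 1.8
tcp_pos: [0.5118, 0.2128, 0.2203]
ee_rot: [0.703, -0.086, 0.7, 0.086]
force: [-0.5, 0.1, -0.5]
gripper_width: 0.0501
```

```bash
cat > w.py <<'E'
import sys
from h import *
s=arm.observe(); c=cam("wrist",s); im=eyes.read_camera("wrist"); save(im,sys.argv[1])
print(s["tcp_pos"],s["force"],R.from_quat(np.roll(s["ee_rot"],-1)).as_matrix().round(3).tolist())
for a in sys.argv[2:]:
    k,z=a.split("="); z=float(z)
    for r in finder.place_of("wrist",k): print(k,np.round(r["centre"],1),round(r["score"],2),np.round(world(c,r["centre"],z),4))
E
cat > y.py <<'E'
# plate yaw/centre from white upper face
from h import *
s=arm.observe();c=cam("wrist",s);im=eyes.read_camera("wrist")
hsv=cv2.cvtColor(im,cv2.COLOR_RGB2HSV); m=(hsv[...,1]<60).astype(np.uint8)*255
m=cv2.morphologyEx(m,cv2.MORPH_OPEN,np.ones((5,5)))
for k in sorted(cv2.findContours(m,0,1)[0],key=cv2.contourArea)[-3:]:
    W=np.array([world(c,p[0],.005)[:2] for p in k],np.float32); print(cv2.contourArea(k),cv2.boundingRect(k),cv2.minAreaRect(W))
E
python3 w.py w1.png plate=0 plate_grip=.041; python3 y.py
```

```text
[0.51176773 0.21284403 0.22034879] [-0.51995499  0.06554121 -0.47019132] [[0.004, -0.242, 0.97], [0.001, 0.97, 0.242], [-1.0, 0.0, 0.004]]
plate [38.2 23.3] 0.7 [0.2871 0.292  0.    ]
plate [280.5 177.4] 0.61 [0.5097 0.2147 0.    ]
plate_grip [ 0.3 18.2] 0.96 [0.2856 0.2882 0.041 ]
plate_grip [280.3 188.2] 0.59 [0.5096 0.2147 0.041 ]
2131.0 (523, 245, 37, 109) ((0.7883922457695007, 0.1533544659614563), (0.035629160702228546, 0.1255543828010559), 26.423919677734375)
12353.0 (0, 0, 143, 128) ((0.29649415612220764, 0.28292685747146606), (0.12146832048892975, 0.08919993788003922), 52.35807418823242)
15900.0 (223, 112, 130, 131) ((0.5102784633636475, 0.21497681736946106), (0.11158055812120438, 0.120011106133461), 14.166698455810547)
```

View pics/w1.png

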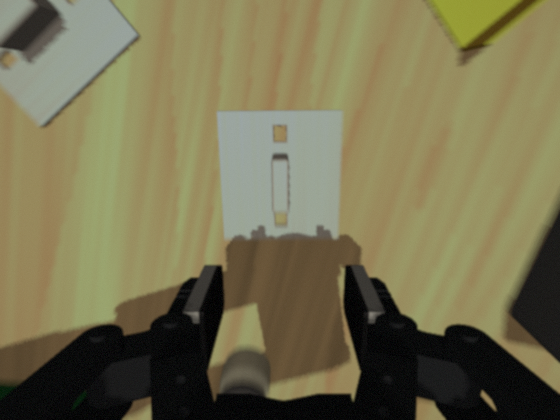

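The chosen plate is at px (280,178), square to the jaws, with its two slots at (280,133) and (280,218) and the grip block between them. The look-alike is at top left.

Call:
jog_arm:
  commands:
    - [[50, 2.6, -2], [0, 0, 0], 50]
    - [[100, 2.6, -2], [0, 0, 0], 50]
    - [[140, 2.6, -2], [0, 0, 0], 50]
    - [[170, 2.6, -2], [0, 0, 0], 50]
    - [[183, 2.6, -2], [0, 0, 0], 50]
    - [[183, 2.6, -2], [0, 0, 0], 40]
    - [[183, 2.6, -2], [0, 0, 0], 10]
    - [[183, 2.6, -2], [0, 0, 0], 5]
    - [[183, 2.6, -2], [0, 0, 0], 5]
    - [[183, 2.6, -2], [0, 0, 0], 5]
    - [[183, 2.6, -2], [0, 0, 0], 5]
  squeeze: 70

```text
time: 3.1
tcp_pos: [0.5089, 0.2173, 0.0397]
ee_rot: [0.703, -0.087, 0.7, 0.088]
force: [0.5, 1.2, 6.8]
gripper_width: 0.0126
```

Call:
jog_arm:
  commands:
    - [[-20, 0, 0], [0, 0, 0], 5]
    - [[-60, 0, 0], [0, 0, 0], 5]
    - [[-100, 0, 0], [0, 0, 0], 5]
    - [[-120, 0, 0], [0, 0, 0], 5]
    - [[-120, 0, 0], [0, 0, 0], 5]

```text
time: 3.6
tcp_pos: [0.5092, 0.2174, 0.1615]
ee_rot: [0.704, -0.087, 0.699, 0.088]
force: [-0.4, 0.3, -4.8]
gripper_width: 0.0127
```

```bash
python3 w.py w2.png plate_grip=.16; python3 -c "
from h import *
print(arm.observe()['gripper_width']); c=cam('top')
for k,z in(('stud_middle',.045),('button_pivot',.053),('button_pin',.071),('jar',.0)):
  eyes.read_camera('top')
  for r in finder.place_of('top',k): print(k,r['score'],world(c,r['centre'],z))
"
```

```text
[0.50922475 0.21738757 0.1615346 ] [-0.39320041  0.30796147 -4.77828542] [[0.007, -0.245, 0.97], [0.003, 0.97, 0.245], [-1.0, 0.001, 0.007]]
plate_grip [281.6 324.9] 0.62 [0.5097 0.2119 0.16  ]
0.012682778814452218
stud_middle 0.92 [ 0.295242 -0.185164  0.045   ]
stud_middle 0.87 [ 0.5719399  -0.15044855  0.045     ]
stud_middle 0.67 [ 0.55041664 -0.14865506  0.045     ]
stud_middle 0.44 [0.52799325 0.22613263 0.045     ]
button_pivot 0.83 [ 0.29704467 -0.09746355  0.053     ]
button_pivot 0.72 [ 0.55137283 -0.07267077  0.053     ]
button_pin 0.54 [ 0.32497144 -0.09806143  0.071     ]
button_pin 0.53 [ 0.57420956 -0.04686313  0.071     ]
jar 0.5 [ 0.52905662 -0.00173814  0.        ]
```

View pics/w2.png

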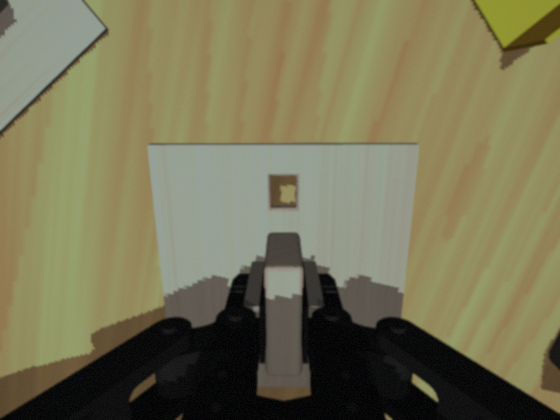

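The plate hangs straight in the jaws. Its far edge runs from (149,144) to (417,144), and one slot is at (284,192).

```bash
cat > c.py <<'E'
from h import *
s=arm.observe();c=cam("wrist",s);Q=R.from_quat(np.roll(s["ee_rot"],-1)).as_matrix()
for p in((149,144),(417,144),(284,192),(284,174),(284,209)):
    w=world(c,p,.1268); print(w.round(4),(Q.T@(w-s["tcp_pos"])*1000).round(1))
# box yaw by edges in top
c=cam("top"); im=eyes.read_camera("top"); hsv=cv2.cvtColor(im,cv2.COLOR_RGB2HSV)
go((.52,-.02,.25),.195)
# preview: where does box middle lie in wrist view if TCP over it
E
python3 c.py
```

```text
[0.4415 0.2592 0.1268] [ 29.8  57.5 -52.8]
[0.5434 0.2848 0.1268] [29.7 57.4 52.3]
[0.4976 0.2532 0.1268] [29.7 38.   0.1]
[0.4957 0.2605 0.1268] [29.7 45.5  0.1]
[0.4993 0.2462 0.1268] [29.7 30.8  0.1]
shift [ -93.2 -232.4  -45.3] turn [ 3.01 -0.06  0.01]
```

```bash
python3 -c "
from h import *
go((.582,-.215,.35),.195)"
```

```text
shift [-193.2 -436.7  -33.1] turn [ 3.01 -0.06  0.01]
```

Call:
jog_arm:
  commands:
    - [[-45, 0, 0], [0, 0, 0], 5]
    - [[-90, -30, -2], [1, 0, 0], 5]
    - [[-125, -65, -5], [2, 0, 0], 5]
    - [[-155, -105, -8], [3, 0, 0], 5]
    - [[-175, -150, -11], [3, 0, 0], 5]
    - [[-188, -195, -15], [3, 0, 0], 5]
    - [[-193, -243, -18], [3, 0, 0], 5]
    - [[-193, -292, -22], [3, 0, 0], 5]
    - [[-193, -340, -26], [3, 0, 0], 5]
    - [[-193, -385, -29], [3, 0, 0], 5]
    - [[-193, -420, -32], [3, 0, 0], 5]
    - [[-193, -437, -33], [3, 0, 0], 5]

```text
time: 5.35
tcp_pos: [0.5821, -0.2184, 0.3497]
ee_rot: [0.704, -0.068, 0.704, 0.068]
force: [-0.7, 0.4, -3.5]
gripper_width: 0.0129
```

Call:
jog_arm:
  commands:
    - [[0, 0, 0], [0, 0, 0], 5]
    - [[0, 0, 0], [0, 0, 0], 5]
    - [[0, 0, 0], [0, 0, 0], 5]

```text
time: 5.65
tcp_pos: [0.582, -0.214, 0.3502]
ee_rot: [0.704, -0.069, 0.704, 0.069]
force: [-0.2, -0.5, -4.5]
gripper_width: 0.0128
```

```bash
python3 w.py w3.png stud_middle=.045 button_pivot=.053 button_pin=.071 box=0 jar=0
```

```text
[ 0.58201894 -0.21395364  0.35015627] [-0.1776914  -0.46844116 -4.5199656 ] [[-0.0, -0.195, 0.981], [0.001, 0.981, 0.195], [-1.0, 0.001, -0.0]]
stud_middle [281.2 101.1] 0.96 [ 0.5667 -0.1474  0.045 ]
stud_middle [36.8 91.3] 0.71 [ 0.3067 -0.1884  0.045 ]
button_pivot [278.1  19.7] 0.72 [ 0.5486 -0.0709  0.053 ]
button_pivot [19.5  1. ] 0.65 [ 0.2947 -0.104   0.053 ]
button_pin [307.8  10.7] 0.8 [ 0.5757 -0.0607  0.071 ]
box [61.6 88.5] 0.94 [ 0.308  -0.1847  0.    ]
box [284.6 107.3] 0.83 [ 0.5721 -0.1545  0.    ]
jar [307.8  10. ] 0.74 [ 0.5771 -0.0461  0.    ]
```

View pics/w3.png

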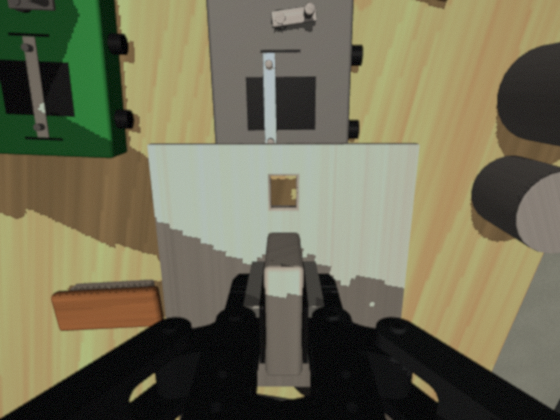

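The grey box is seen past the plate's far edge: bar with studs at about (268,64) and (271,140), box sides at x≈208–353, and turn-button at (278,17)–(308,12) pointing along +x.

```bash
cat > d.py <<'E'
from h import *
s=arm.observe();c=cam("wrist",s);im=cv2.imread("pics/w3.png")
g=cv2.cvtColor(im,cv2.COLOR_BGR2HSV)[...,1].astype(float)
L=[];Rr=[]
for r in range(5,138,4):
    row=cv2.GaussianBlur(g,(5,5),0)[r]; d=np.diff(row)
    a=180+np.argmin(d[180:240]); b=330+np.argmax(d[330:344+22])
    L.append(world(c,(a+.5,r),.045)[:2]); Rr.append(world(c,(b+.5,r),.045)[:2])
for n,E in(("L",L),("R",Rr)):
    vx,vy,x,y=cv2.fitLine(np.float32(E),cv2.DIST_HUBER,0,.01,.001).ravel(); print(n,vx,vy,x,y,"yaw",np.degrees(np.arctan2(-vx*np.sign(vy),abs(vy))))
cr=im[0:160,200:360]; cv2.imwrite("pics/w3x.png",cv2.resize(cr,(600,600),interpolation=cv2.INTER_CUBIC))
for p,z in(((268,64),.055),((271,140),.050),((279,17),.058),((308,11),.083)): print(p,world(c,p,z).round(4))
E
python3 d.py
```

```text
L 0.20508651 -0.97874385 0.48499176 -0.118276045 yaw 11.834563
R 0.2052858 -0.97870207 0.62977123 -0.089697935 yaw 11.8462305
(268, 64) [ 0.5467 -0.1146  0.055 ]
(271, 140) [ 0.564  -0.1909  0.05  ]
(279, 17) [ 0.5496 -0.07    0.058 ]
(308, 11) [ 0.5761 -0.0641  0.083 ]
```

View pics/w3x.png

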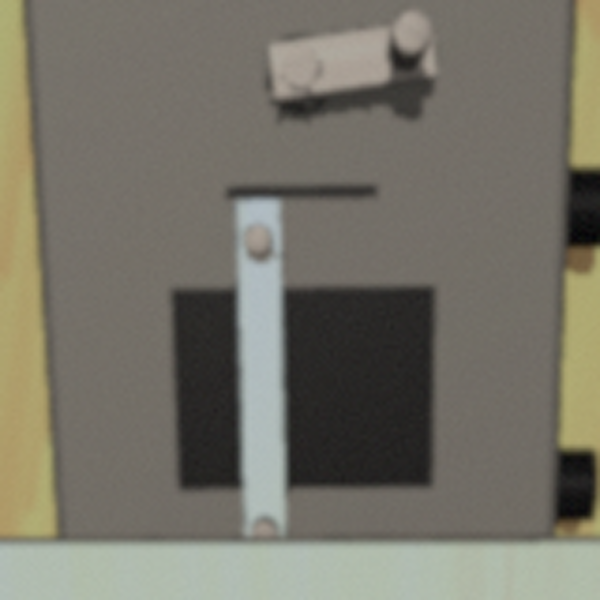

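```bash
python3 -c "
from h import *
go((.5557,-.1495,.135),.2067)"
```

```text
shift [215.5  69.1 -13.4] turn [-0.62  0.01  0.  ]
```

Call:
jog_arm:
  commands:
    - [[10, 35, -7], [-0.6, 0, 0], 5]
    - [[30, 69, -13], [-0.6, 0, 0], 5]
    - [[75, 69, -13], [-0.6, 0, 0], 5]
    - [[120, 69, -13], [-0.6, 0, 0], 5]
    - [[160, 69, -13], [-0.6, 0, 0], 5]
    - [[190, 69, -13], [-0.6, 0, 0], 5]
    - [[208, 69, -13], [-0.6, 0, 0], 5]
    - [[215, 69, -13], [-0.6, 0, 0], 5]
    - [[215, 69, -13], [-0.6, 0, 0], 5]
    - [[215, 69, -13], [-0.6, 0, 0], 5]

```text
time: 6.95
tcp_pos: [0.5568, -0.1503, 0.1364]
ee_rot: [0.704, -0.073, 0.703, 0.072]
force: [-0.3, -0.1, -2.7]
gripper_width: 0.0129
```

```bash
python3 w.py w4.png button_pin=.071; python3 -c "
from h import *
go((.5557,-.1495,.105),.2067)
im=cv2.imread('pics/w4.png'); cv2.imwrite('pics/w4x.png',cv2.resize(im[80:320,130:450],(800,600)))"
```

```text
[ 0.55684004 -0.15026667  0.13637237] [-0.2748116  -0.0880499  -2.65771793] [[0.002, -0.204, 0.979], [-0.0, 0.979, 0.204], [-1.0, -0.001, 0.001]]
button_pin [361.   74.7] 0.58 [ 0.5747 -0.0602  0.071 ]
shift [31.7  1.1 -1.2] turn [-0.06  0.13  0.06]
```

View pics/w4x.png

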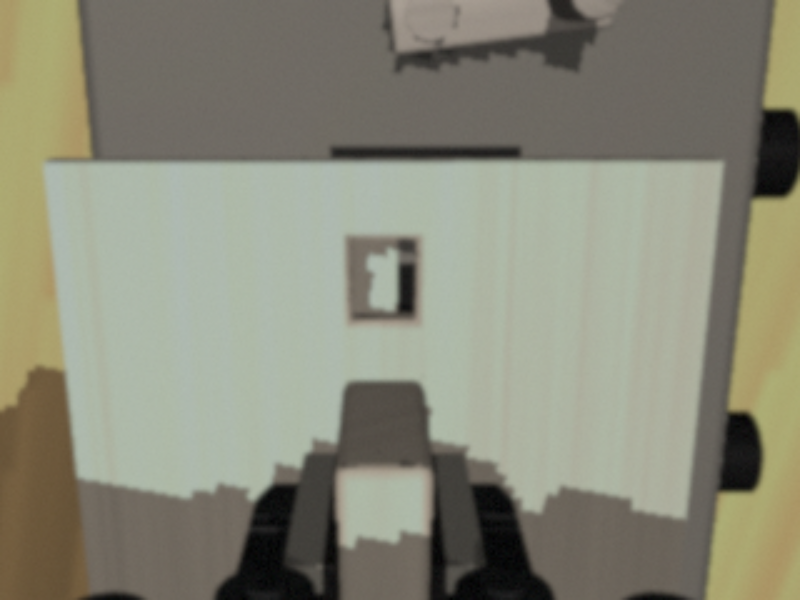

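The slot now shows the light bar with its right edge at crop (398,280), so the studs lie about 3 mm towards −x of the slot middle. I'll touch down and slide that way.

Call:
jog_arm:
  commands:
    - [[10, 1, -1.5], [0, 0, 0], 5]
    - [[20, 1, -1.5], [0, 0, 0], 5]
    - [[28, 1, -1.5], [0, 0, 0], 5]
    - [[31, 1, -1.5], [0, 0, 0], 5]
    - [[31, 1, -1.5], [0, 0, 0], 5]
    - [[31, 1, -1.5], [0, 0, 0], 5]

```text
time: 7.65
tcp_pos: [0.5545, -0.1495, 0.1042]
ee_rot: [0.703, -0.073, 0.703, 0.073]
force: [0.3, 0.3, -4.0]
gripper_width: 0.0129
```

Call:
jog_arm:
  commands:
    - [[1, 0, 0], [0, 0, 0], 5]
    - [[2, 0, 0], [0, 0, 0], 5]
    - [[3, 0, 0], [0, 0, 0], 5]
    - [[3, 0, 0], [0, 0, 0], 5]

```text
time: 8.05
tcp_pos: [0.5543, -0.1494, 0.1012]
ee_rot: [0.703, -0.073, 0.703, 0.073]
force: [0.1, 0.4, -5.1]
gripper_width: 0.0132
```

Call:
jog_arm:
  commands:
    - [[1, 0, 0], [0, 0, 0], 5]
    - [[2, 0, 0], [0, 0, 0], 5]
    - [[3, 0, 0], [0, 0, 0], 5]
    - [[3, 0, 0], [0, 0, 0], 5]

```text
time: 8.45
tcp_pos: [0.5542, -0.1494, 0.0981]
ee_rot: [0.703, -0.073, 0.703, 0.073]
force: [0.2, 0.5, -3.5]
gripper_width: 0.0126
```

Call:
jog_arm:
  commands:
    - [[1, 0, 0], [0, 0, 0], 5]
    - [[2, 0, 0], [0, 0, 0], 5]
    - [[2, 0, 0], [0, 0, 0], 5]

```text
time: 8.75
tcp_pos: [0.5543, -0.1494, 0.0961]
ee_rot: [0.703, -0.073, 0.703, 0.073]
force: [-0.0, 0.6, -4.0]
gripper_width: 0.0124
```

Call:
jog_arm:
  commands:
    - [[1, 0, 0], [0, 0, 0], 5]
    - [[2, 0, 0], [0, 0, 0], 5]
    - [[2, 0, 0], [0, 0, 0], 5]

```text
time: 9.05
tcp_pos: [0.5543, -0.1494, 0.0941]
ee_rot: [0.703, -0.073, 0.703, 0.073]
force: [-1.1, 0.5, -3.7]
gripper_width: 0.0128
```

Call:
jog_arm:
  commands:
    - [[0.5, 0, 0], [0, 0, 0], 5]
    - [[1, 0, 0], [0, 0, 0], 5]
    - [[1, 0, 0], [0, 0, 0], 5]

```text
time: 9.35
tcp_pos: [0.5544, -0.1494, 0.0932]
ee_rot: [0.703, -0.073, 0.703, 0.073]
force: [-0.1, 0.1, -3.4]
gripper_width: 0.0128
```

Call:
jog_arm:
  commands:
    - [[1, 0, 0], [0, 0, 0], 5]
    - [[1, 0, 0], [0, 0, 0], 5]

```text
time: 9.55
tcp_pos: [0.5543, -0.1494, 0.0922]
ee_rot: [0.703, -0.073, 0.703, 0.073]
force: [0.0, -0.7, -4.0]
gripper_width: 0.0128
```

Call:
jog_arm:
  commands:
    - [[1, 0, 0], [0, 0, 0], 5]
    - [[1, 0, 0], [0, 0, 0], 5]

```text
time: 9.75
tcp_pos: [0.5543, -0.1494, 0.0912]
ee_rot: [0.703, -0.073, 0.703, 0.073]
force: [0.8, 0.4, -3.0]
gripper_width: 0.0125
```

Call:
jog_arm:
  commands:
    - [[1, 0, 0], [0, 0, 0], 5]
    - [[1, 0, 0], [0, 0, 0], 5]

```text
time: 9.95
tcp_pos: [0.5543, -0.1494, 0.0901]
ee_rot: [0.703, -0.073, 0.703, 0.073]
force: [-0.8, -0.7, -3.7]
gripper_width: 0.0128
```

Call:
jog_arm:
  commands:
    - [[1, 0, 0], [0, 0, 0], 5]
    - [[2, 0, 0], [0, 0, 0], 5]
    - [[2, 0, 0], [0, 0, 0], 5]

```text
time: 10.25
tcp_pos: [0.5542, -0.1494, 0.0881]
ee_rot: [0.703, -0.073, 0.703, 0.073]
force: [-0.5, -0.3, -3.8]
gripper_width: 0.0127
```

Call:
jog_arm:
  commands:
    - [[1, 0, 0], [0, 0, 0], 5]
    - [[2, 0, 0], [0, 0, 0], 5]
    - [[2, 0, 0], [0, 0, 0], 5]

```text
time: 10.55
tcp_pos: [0.5543, -0.1494, 0.0861]
ee_rot: [0.703, -0.073, 0.703, 0.073]
force: [-0.2, -0.4, -4.3]
gripper_width: 0.0129
```

Call:
jog_arm:
  commands:
    - [[1, 0, 0], [0, 0, 0], 5]
    - [[1, 0, 0], [0, 0, 0], 5]

```text
time: 10.75
tcp_pos: [0.5543, -0.1494, 0.0852]
ee_rot: [0.703, -0.073, 0.703, 0.073]
force: [-0.2, 1.0, -3.6]
gripper_width: 0.0126
```

Call:
jog_arm:
  commands:
    - [[1, 0, 0], [0, 0, 0], 5]
    - [[1, 0, 0], [0, 0, 0], 5]

```text
time: 10.95
tcp_pos: [0.5544, -0.1495, 0.0847]
ee_rot: [0.703, -0.073, 0.703, 0.073]
force: [-3.1, -1.1, 3.5]
gripper_width: 0.0127
```

Call:
jog_arm:
  commands:
    - [[1, 0, 0], [0, 0, 0], 5]
    - [[1, 0, 0], [0, 0, 0], 5]

```text
time: 11.15
tcp_pos: [0.5544, -0.1495, 0.0847]
ee_rot: [0.703, -0.073, 0.703, 0.073]
force: [-6.5, 2.4, 15.6]
gripper_width: 0.0128
```

```bash
python3 w.py w5.png; python3 -c "
import cv2
im=cv2.imread('pics/w5.png'); cv2.imwrite('pics/w5x.png',cv2.resize(im[20:320,80:480],(800,600)))"
```

```text
[ 0.55441417 -0.14945789  0.08469362] [-6.51007061  2.44024322 15.60213207] [[0.0, -0.204, 0.979], [-0.0, 0.979, 0.204], [-1.0, -0.0, 0.0]]
```

View pics/w5x.png

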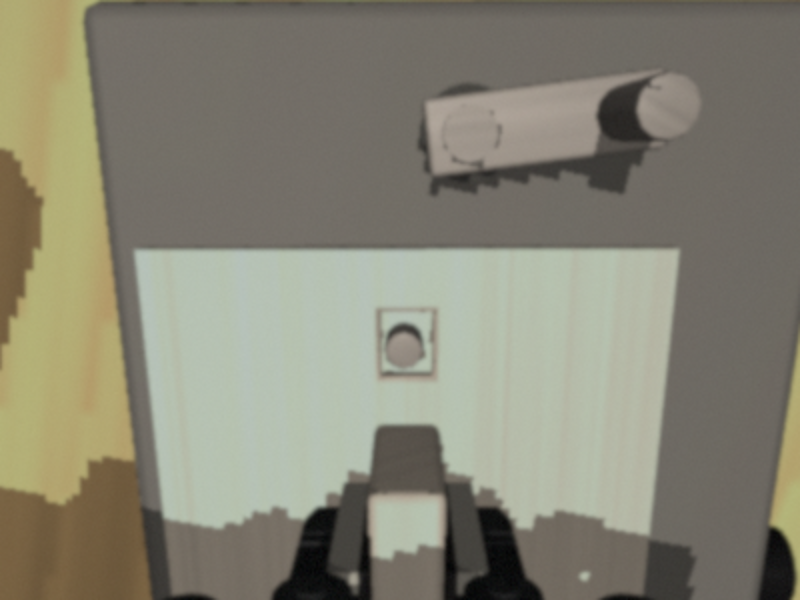

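The stud stands inside the slot at crop (404,347), and contact came at the seated height (0.0847 − 0.0397 = 0.045). I'll relieve the press, let go, rise and look.

Call:
jog_arm:
  commands:
    - [[-1.2, 0, 0], [0, 0, 0], 5]
    - [[-1.2, 0, 0], [0, 0, 0], 5]
    - [[-1.2, 0, 0], [0, 0, 0], 16]
    - [[-1.2, 0, 0], [0, 0, 0], 30]
    - [[-1.2, 0, 0], [0, 0, 0], 36]
    - [[-1.2, 0, 0], [0, 0, 0], 36]
    - [[-10, 0, 0], [0, 0, 0], 36]
    - [[-40, 0, 0], [0, 0, 0], 30]
    - [[-80, 0, 0], [0, 0, 0], 30]
    - [[-120, 0, 0], [0, 0, 0], 0]
    - [[-130, 0, 0], [0, 0, 0], 0]
    - [[-130, 0, 0], [0, 0, 0], 0]

```text
time: 12.4
tcp_pos: [0.5555, -0.1498, 0.2157]
ee_rot: [0.705, -0.073, 0.702, 0.072]
force: [0.7, 0.4, 0.4]
gripper_width: 0.0003
```

```bash
python3 w.py w6.png button_pin=.071 button_pivot=.053 stud_middle=.045 plate_grip=.086 jar=.0
```

```text
[ 0.55549363 -0.14975193  0.21567199] [0.65314912 0.35542334 0.41397554] [[0.004, -0.204, 0.979], [-0.001, 0.979, 0.204], [-1.0, -0.002, 0.004]]
button_pin [339.5  79.5] 0.77 [ 0.5753 -0.0591  0.071 ]
button_pivot [296.7  88.5] 0.7 [ 0.5494 -0.0701  0.053 ]
plate_grip [281.1 211.9] 0.7 [ 0.5549 -0.1525  0.086 ]
```

View pics/w6.png

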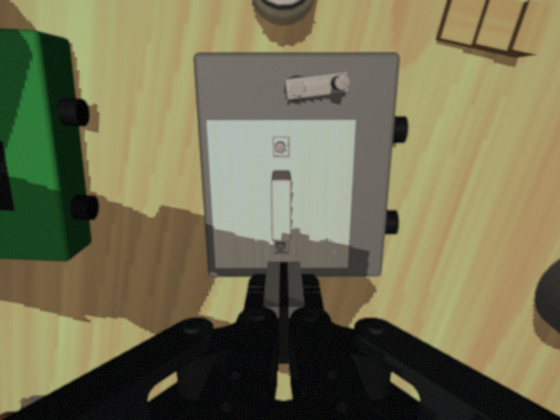

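Both studs, (280,146) and (280,246), show in the slots and the plate is flat and square. Next is the button: push its pin in box −y with the closed fingertips, then in −x.

```bash
cat > f.py <<'E'
from h import *
s=arm.observe(); a=.2067; X=np.array([np.cos(a),np.sin(a),0]);Y=np.array([-np.sin(a),np.cos(a),0]); pv=np.array([.550,-.070,0])
def f(x,y,z): print((x,y,z),end=" "); go(pv+X*x/1000+Y*y/1000+[0,0,z],a,s)
c=cam("wrist",s)
print("jar top",world(c,(283,-8),.065))
f(27,26,.2157); f(27,26,.089); f(27,18,.089); f(16,-7,.089); f(42,-7,.089);f(42,-25,.089);f(12,-28,.089)
E
python3 f.py
```

```text
jar top [ 0.52515232 -0.01500221  0.065     ]
(27, 26, 0.2157) shift [ -3.9 104.3  39.6] turn [-0.06 -0.14 -0.07]
(27, 26, 0.089) shift [122.8 104.1  39.9] turn [-0.06 -0.14 -0.07]
(27, 18, 0.089) shift [122.7  96.1  40. ] turn [-0.06 -0.14 -0.07]
(16, -7, 0.089) shift [122.7  71.1  29. ] turn [-0.06 -0.14 -0.07]
(42, -7, 0.089) shift [122.7  71.2  55. ] turn [-0.06 -0.14 -0.07]
(42, -25, 0.089) shift [122.7  53.2  55. ] turn [-0.06 -0.14 -0.07]
(12, -28, 0.089) shift [122.7  50.1  25. ] turn [-0.06 -0.14 -0.07]
```

Call:
jog_arm:
  commands:
    - [[0, 45, 18], [0, 0, 0], 0]
    - [[0, 90, 36], [0, 0, 0], 0]
    - [[10, 104, 40], [0, 0, 0], 0]
    - [[50, 104, 40], [0, 0, 0], 0]
    - [[90, 104, 40], [0, 0, 0], 0]
    - [[112, 104, 40], [0, 0, 0], 0]
    - [[122, 104, 40], [0, 0, 0], 0]
    - [[122, 104, 40], [0, 0, 0], 0]
    - [[122, 104, 40], [0, 0, 0], 0]

```text
time: 13.6
tcp_pos: [0.5728, -0.0397, 0.0918]
ee_rot: [0.704, -0.073, 0.703, 0.072]
force: [-0.1, -0.8, -0.0]
gripper_width: 0.0003
```

Call:
jog_arm:
  commands:
    - [[0, -4, 0], [0, 0, 0], 0]
    - [[0, -8, 0], [0, 0, 0], 0]
    - [[0, -12, -1], [0, 0, 0], 0]
    - [[0, -16, -2], [0, 0, 0], 0]
    - [[0, -20, -3], [0, 0, 0], 0]
    - [[0, -24, -5], [0, 0, 0], 0]
    - [[0, -24, -5], [0, 0, 0], 0]

```text
time: 14.3
tcp_pos: [0.5719, -0.0647, 0.0912]
ee_rot: [0.703, -0.073, 0.704, 0.072]
force: [0.3, -0.2, -0.7]
gripper_width: 0.0002
```

```bash
python3 w.py w7.png button_pin=.071 button_pivot=.053
```

```text
[ 0.57192527 -0.06473306  0.0912287 ] [ 0.28420887 -0.2195133  -0.70094993] [[-0.001, -0.204, 0.979], [-0.0, 0.979, 0.204], [-1.0, -0.0, -0.001]]
button_pivot [232.  267.1] 0.91 [ 0.5486 -0.0693  0.053 ]
```

Call:
jog_arm:
  commands:
    - [[0, -3, -2], [0, 0, 0], 0]
    - [[0, -6, -4], [0, 0, 0], 0]
    - [[0, -9, -6], [0, 0, 0], 0]
    - [[0, -9, -6], [0, 0, 0], 0]

```text
time: 14.85
tcp_pos: [0.5675, -0.0742, 0.0911]
ee_rot: [0.703, -0.072, 0.704, 0.073]
force: [-1.6, 1.5, 0.9]
gripper_width: -0.0
```

Call:
jog_arm:
  commands:
    - [[0, 6, 0], [0, 0, 0], 0]
    - [[0, 8, 14], [0, 0, 0], 0]
    - [[0, 6, 28], [0, 0, 0], 0]
    - [[0, -8, 30], [0, 0, 0], 0]
    - [[0, -17, 30], [0, 0, 0], 0]
    - [[0, -17, 30], [0, 0, 0], 0]

```text
time: 15.45
tcp_pos: [0.6013, -0.0859, 0.0911]
ee_rot: [0.703, -0.072, 0.703, 0.072]
force: [0.3, 0.6, -0.4]
gripper_width: 0.0001
```

```bash
python3 w.py w8.png button_pin=.071 button_pivot=.053 plate_grip=.086
```

```text
[ 0.60130917 -0.08587229  0.09113553] [ 0.31966163  0.58248601 -0.44396136] [[-0.0, -0.203, 0.979], [-0.0, 0.979, 0.203], [-1.0, -0.0, -0.0]]
button_pin [202.2 278.1] 0.83 [ 0.5676 -0.0886  0.071 ]
button_pivot [173.8 213.9] 0.78 [ 0.5488 -0.0702  0.053 ]
```

View pics/w8.png

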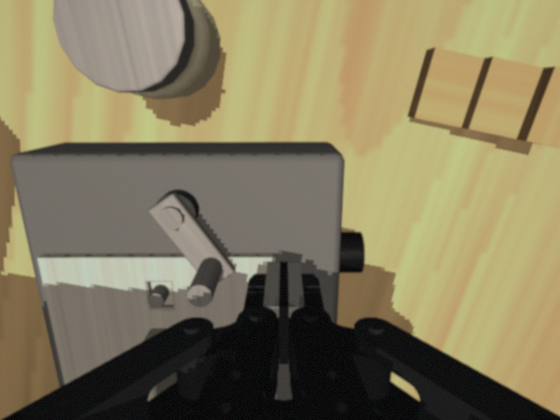

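The arm now points diagonally, with its pin at (203,285), about 1.02 rad, and the closed fingers stand on its +x side. I'll push it −x.

Call:
jog_arm:
  commands:
    - [[0, 0, -6], [0, 0, 0], 0]
    - [[0, 0, -12], [0, 0, 0], 0]
    - [[0, 0, -16], [0, 0, 0], 0]
    - [[0, 0, -20], [0, 0, 0], 0]
    - [[0, 0, -23], [0, 0, 0], 0]
    - [[0, 0, -26], [0, 0, 0], 0]
    - [[0, 0, -28], [0, 0, 0], 0]
    - [[0, 0, -28], [0, 0, 0], 0]

```text
time: 16.45
tcp_pos: [0.5732, -0.0902, 0.0913]
ee_rot: [0.703, -0.072, 0.704, 0.073]
force: [1.9, 0.3, 1.2]
gripper_width: 0.0
```

```bash
python3 w.py w9.png button_pin=.071 button_pivot=.053
```

```text
[ 0.5732421  -0.09021473  0.09133654] [1.85077601 0.26481433 1.1709228 ] [[-0.0, -0.204, 0.979], [0.0, 0.979, 0.204], [-1.0, 0.0, -0.0]]
button_pin [238.3 294.5] 0.66 [ 0.5553 -0.0976  0.071 ]
button_pivot [238.5 215.8] 0.85 [ 0.5486 -0.0698  0.053 ]
```

Call:
jog_arm:
  commands:
    - [[0, 0, 6], [0, 0, 0], 0]
    - [[0, 0, 16], [0, 0, 0], 0]
    - [[-20, 0, 20], [0, 0, 0], 0]
    - [[-70, 0, 20], [0, 0, 0], 0]
    - [[-120, -30, 0], [0, 0, 0], 0]
    - [[-150, -70, -20], [0, 0, 0], 0]
    - [[-150, -70, -20], [0, 0, 0], 0]
    - [[-150, -70, -20], [0, 0, 0], 0]

```text
time: 17.4
tcp_pos: [0.5692, -0.1642, 0.2427]
ee_rot: [0.704, -0.072, 0.703, 0.071]
force: [0.1, 0.8, -0.3]
gripper_width: -0.0002
```

```bash
python3 w.py w10.png button_pin=.071 button_pivot=.053 plate_grip=.086; python3 -c "
import cv2
im=cv2.imread('pics/w10.png'); cv2.imwrite('pics/w10x.png',cv2.resize(im[0:300,80:480],(800,600)))"
```

```text
[ 0.56919462 -0.16422132  0.24271948] [ 0.12420585  0.78378279 -0.30196708] [[0.003, -0.202, 0.979], [-0.001, 0.979, 0.202], [-1.0, -0.001, 0.002]]
button_pin [282.5 101. ] 0.56 [ 0.5548 -0.0951  0.071 ]
button_pivot [279.3  64. ] 0.77 [ 0.5471 -0.0692  0.053 ]
plate_grip [269.8 183.4] 0.74 [ 0.5573 -0.155   0.086 ]
```

View pics/w10x.png

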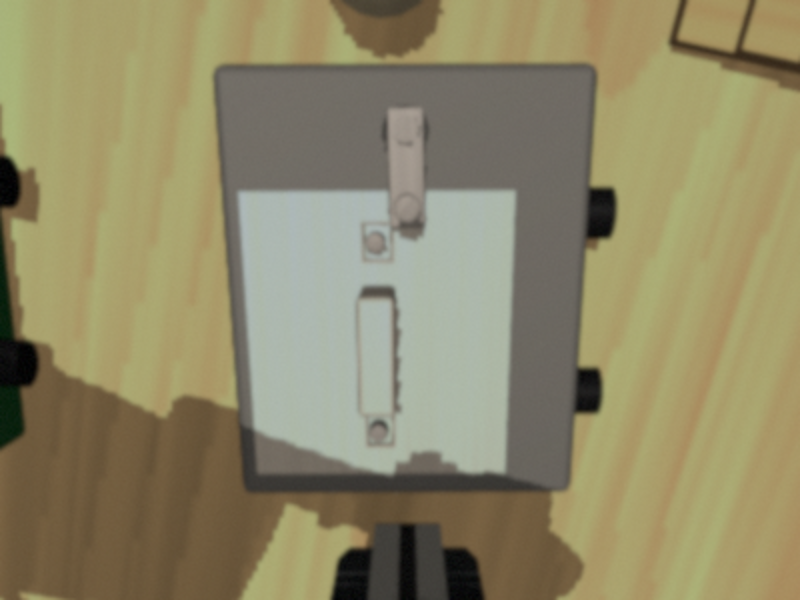

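The turn-button points straight across the cover's edge, from pivot (405,130) to pin (406,207) in the crop, at about 1.55 rad. Both studs, (376,242) and (378,431), sit in the slots with the plate flat, and the gripper is clear of everything.

```bash
python3 -c "
from plant import arm
print(arm.sign_off())"
```

```text
the job is handed in; nothing more can be done
None
```

The cover plate is on the grey box with both studs through its slots, the turn-button is across its edge, and the job is handed in. Sign-off reports no verdict.

- **Seating:** I took the right-hand of the two plates and lined it up with the bar using the wrist camera. It dropped over the studs without any sliding. Contact came at the seated height, with the plate's origin about 45 mm above the box's. My last 1 mm step pressed about 20 N, under the 50 N limit.
- **Turn-button:** I pushed the pin round with the closed fingers, first along the box's −y and then −x.
- **Last checks:** The final close-up shows the plate flat and square, both studs in their slots, and the button at about 1.5–1.56 rad. The gripper was about 0.13 m above the grip block, with near-zero force. The run ended at about 17.5 s of the 72 s allowed.
- **Not checked:** I did not re-measure the other things afterwards, but no move was planned through them and nothing was felt on the way.
- **Disagreements:** The bar offset came out at −11 mm in the first picture and −14 mm in the second, and the plate seated at about −12 mm. The held plate's apparent size put its height about 7 mm off, but the contact height showed the original value was right.

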